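# Slide a finished print onto the rocker chute

### The arm

A 6-joint arm with a two-finger parallel gripper is mounted at the origin on the work surface. World frame = base frame: x ahead of the robot, y to its left, z up, the work surface at z = 0. Lengths are in m, angles in rad, forces in N, time in s.
With the tool pointing down it reaches from about 0.425 to 0.95 m from the base axis. Payload 3.5 kg.
Tool frame: the origin (TCP) lies between the finger pads; the fingertips stand 14 mm ahead of it and the grasp point (between the pads) lies 5 mm behind it; z points along the fingers, y is the direction in which the jaws open and shut (so a half turn about z gives the same grasp; the last joint's range is limited). The gripper opens to 85 mm and grips with 20 to 120 N. Pads are 22 mm wide; open, the fingers measure 114 mm over their backs; the gripper's body (76 mm by 85 mm) begins 54 mm behind the grasp point. The pads swing forward as they close: fully open they stand 13 mm farther back than shut.
Start: joints at [-1.378, 0.286, 1.577, -0, 1.279, -0.15], TCP at [0.227, -0.636, 0.245] pointing down, gripper open.
Joint ranges: [-2.77, 2.77], [-0.9, 2.22], [0.21, 2.48], [-1.53, 4.67], [0.24, 2.81], [-2.84, 2.84]. Speed limits (rad/s): [2.79, 2.79, 3.14, 3.14, 3.14, 3.14].

### API

Orientations are given as a unit quaternion [x, y, z, w].
In Python, from plant import ctrl gives the robot as it stands. The module is installed in compiled form; this text tells all that it offers.
- The arm moves only by the tool servo_tool, never from a script. Its argument "increments" is text: rows parted by semicolons, each of 7 numbers parted by spaces: the turn, a rotation vector about the tool's x, y, z in rad, then the shift along the tool's x, y, z in cm, then the finger opening in cm, from 0 to 8.54. In form: ax ay az dx dy dz claw; .... A call has 1 to 10 rows; each row is the pose to reach, as a shift and turn from the pose commanded when the call began, along the tool's axes at that moment; what a row does not reach only later rows make up. A row lasts 1/12 s, in which the tool goes at most 41.7 mm and 7.16 degrees, less where a joint would pass 70% of its speed; a pose out of reach is approached as far as the arm can. A call with a gripper value outside its range is refused whole. The fingers move at their own pace and stop on an object; "grip_force" is the grip in N (left out, the last holds). Time passes only in rows, so rows that repeat a pose let the fingers close. It gives the time, the measured TCP pose, the force and the opening at its end, in the units of the state.
- ctrl.get_state(): the state, without advancing time (a new reading comes with each control period).
- ctrl.read_camera(name): name is "side" or "top"; returns (picture, depth): 480x640x3 uint8, red, green, blue; 480x640 float32, m along the optical axis (not along the pixel's ray), 0 where there is no reading.
- ctrl.camera_info(name): a dict with "camera_matrix" (3x3 intrinsics, pixels), "world_to_cam" (4x4, takes a point from world to camera coordinates). Camera axes: x right, y down, z forward; pixel columns grow to the right and rows downward; lengths in m; the calibration is good to about 2 mm. A picture is of the moment at which its call begins. camera_info takes no time and is no camera call.
- ctrl.sign_off(): hands the job in, once; it reports no verdict.
The state is a dict: "time": time; "qpos": joint angles; "dq": joint speeds; "joint_efforts": joint torques, N m; "eef_pos": TCP position; "tcp_rot": TCP orientation; "contact_force": force on the tool from outside, world axes, zero at the start; "wrist_torque": the same for the moment, N m; "opening": opening from 0.0 (shut) to 1.0 (fully open).
Only numpy, scipy, OpenCV 4.12 (cv2) and the standard library are available. Lean on these libraries where they do the work, as an engineer would, in place of code of your own. Each camera call takes 0.05 s, during which the arm holds its last target.

### The job

Push the flat green print across the dark cooling deck, without picking it up, and out onto the narrow rocker chute, centred and straight on it, far enough that its own weight tips the chute and it slides down to rest flat against the red end lip. The yellow fence is there to line it up with the chute. The print is still soft, so push it gently, do not force the chute down yourself, and leave the other things on the table and deck where they are.

Things in the scene. Friction and masses are not known exactly. Their poses are not given: they have to be found in the camera images.
- print_c (a point): Centre (half-way up) of the green printed panel: a flat plate 100 mm along its own x, 110 mm along its own y, 12 mm thick, with dark vent slots on top; too wide to span with a gripper; 0.13 to 0.21 kg (varies). It starts flat on the deck, up to 17 degrees off square. Its axes agree with those of deck_exit when square; z up.
- deck_exit (a point): Point on the deck's top (95 mm above the table) at its exit edge, where the chute begins. Its y axis points along the chute, away from the deck; x points across, towards the fence; z up. The dark flat steel deck, x = -135 to 155 mm and y = -270 to 0 mm, is fixed. Fence and chute sit together on a clamped cross slide, set up to 20 mm either way in x: this setting is not given.
- chute (a joint): Tilt of the rocker chute, rad: 0 = level (rest when empty, held by a counterweight under its tail), 0.35 = fully tipped, nose down. It tips once the print's centre is about 10 to 40 mm beyond the pivot (varies with hidden masses); then its tail rises up to 25 mm and the print slides down by itself. A finger over the tail would block it.
- fence_mid (a point): Where the foot of the fence's guiding face, at its exit end, would be with the cross slide in mid-setting (fixed to the deck: the real fence is up to 20 mm off in x). The fence is yellow, straight, smooth, rigid, parallel to y along the whole deck, 14 mm high, 8 mm thick. Its guiding face is always 50 mm to the +x side of the chute's centreline, so a print squared against it is centred.
- pivot_mid (a point): Where the chute's pivot would be with the slide in mid-setting (up to 20 mm off in x): 80 mm beyond deck_exit in y, 15 mm below the deck's top. The chute, 44 mm wide, no side walls, runs from 72 mm before the pivot (8 mm off the deck) to a red end lip 130 mm beyond it, 16 mm high; its slick white runners, when level, are 1.5 mm below the deck's top. Its yoke is below 86 mm.
- gear: Small blue printed gear, 40 mm across, 22 mm high, lying on the deck near its rear corner on the side away from the fence; origin at the centre of its underside. Bystander.
- scraper: Scraper, 170 mm long, lying on the deck in the strip behind the fence; origin under its middle. Bystander.
- glue: White jar with blue cap, 44 mm across, 85 mm high, on the table beside the chute; origin at the centre of its underside. Bystander.
- cutters: Flush cutters with grey handles, about 130 mm long, 12 mm high, on the table to the left; origin on the underside between the handles. Bystander.
- spool: Empty black spool lying flat, 100 mm across, 45 mm high, on the table to the right; origin at the centre of its underside. Bystander.
- hexdriver: Screwdriver with yellow handle, 150 mm long, on the table to the right; origin under its middle. Bystander.

How it is judged:
By the outcome, as a careful person would: the job done as asked, in the order asked, and still so for the second after the job is handed in, with the robot touching nothing.
It also fails if it takes over 62 s, if anything falls off the work surface, if the arm or the gripper's body presses on something with over 40 N, if the wrist force passes 120 N, or if a joint passes its speed limit or range.

## Working session

There is one attempt and no reset: what is moved stays moved. The work goes in short steps, Python scripts to look and compute and a tool call to move; the robot and the scene stay as the last step left them, time stands still between calls to the robot, and variables do not carry over. Pictures are saved under pics/ and viewed, and the job is handed in when it is done.

Besides the shell and the picture viewer there is one more tool, called after "Call:" by a JSON object that holds its "name" and its "arguments", one argument or row to a line. servo_tool: Moves the arm, as the interface text tells. Its arguments: {"type":"object","properties":{"increments":{"type":"string"},"grip_force":{"type":"number"}},"required":["increments"]}

```bash
mkdir -p pics; cat > h.py <<'E'
import numpy as np, cv2
from plant import ctrl
def snap(n,tag):
    p,d=ctrl.read_camera(n); cv2.imwrite(f'pics/{tag}.png',p[:,:,::-1]); np.savez(f'/tmp/{tag}.npz',p=p,d=d); return p,d
def cast(n,uv,z):
    i=ctrl.camera_info(n);K=np.array(i['camera_matrix']);T=np.array(i['world_to_cam']);R=T[:3,:3];t=T[:3,3]
    c=-R.T@t; uv=np.atleast_2d(uv).astype(float)
    r=np.c_[uv,np.ones(len(uv))]@np.linalg.inv(K).T@R
    s=(z-c[2])/r[:,2]; return c+r*s[:,None]
def proj(n,P):
    i=ctrl.camera_info(n);K=np.array(i['camera_matrix']);T=np.array(i['world_to_cam'])
    q=np.atleast_2d(P)@T[:3,:3].T+T[:3,3]; q=q@K.T; return q[:,:2]/q[:,2:]
E
python3 - <<'E'
from h import *
for n in('top','side'):
    snap(n,n+'0'); print(ctrl.camera_info(n))
s=ctrl.get_state();print(s)
E
```

```text
{'camera_matrix': array([[580.1574829 ,   0.        , 326.16468924],
       [  0.        , 580.1574829 , 246.42142793],
       [  0.        ,   0.        ,   1.        ]]), 'world_to_cam': array([[-4.58393645e-03, -9.99853350e-01,  1.65004829e-02,
        -1.59369242e-02],
       [-9.83499143e-01,  1.52347854e-03, -1.80906369e-01,
         5.85491359e-01],
       [ 1.80854701e-01, -1.70574741e-02, -9.83361897e-01,
         1.56728921e+00],
       [ 0.00000000e+00,  0.00000000e+00,  0.00000000e+00,
         1.00000000e+00]])}
{'camera_matrix': array([[552.98262362,   0.        , 318.34814715],
       [  0.        , 552.98262362, 235.83864502],
       [  0.        ,   0.        ,   1.        ]]), 'world_to_cam': array([[ 0.99722197, -0.07010407, -0.02517448, -0.58786828],
       [-0.05756433, -0.51082428, -0.85775573,  0.12142549],
       [ 0.04727244,  0.85682202, -0.51344069,  1.30429485],
       [ 0.        ,  0.        ,  0.        ,  1.        ]])}
{'time': 0.1, 'qpos': array([-1.37797358e+00,  2.87106635e-01,  1.57806178e+00, -1.03582932e-05,
        1.27860648e+00, -1.49999047e-01]), 'dq': array([ 6.48987769e-05, -9.80340552e-04, -1.98313598e-03,  4.12756906e-04,
        4.71312586e-04, -4.85624438e-06]), 'joint_efforts': array([ 6.47109719e-04, -4.07297122e+01, -2.93699509e+01, -1.53579590e-04,
        3.44018648e-03,  1.26824546e-05]), 'eef_pos': array([ 0.2268127 , -0.63513809,  0.24404888]), 'tcp_rot': array([ 9.85344245e-01,  1.70574111e-01, -2.83180064e-05, -1.09076523e-03]), 'contact_force': array([-0.84443025, -0.16842121, -0.29817193]), 'wrist_torque': array([-0.03069013,  0.00542965, -0.01574463]), 'opening': 1.002407208137799}
```

View pics/top0.png

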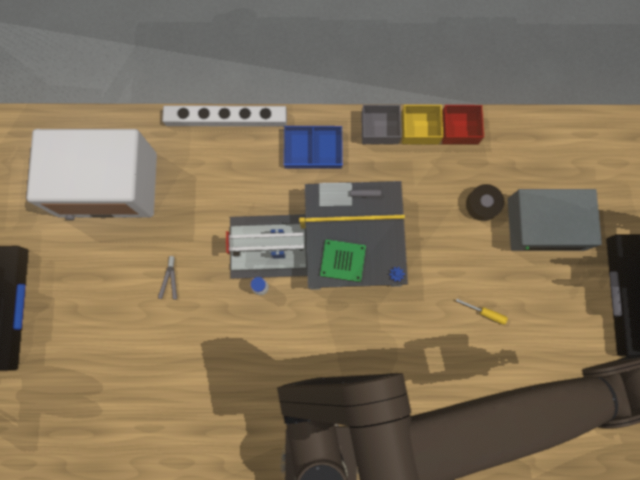

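View pics/side0.png

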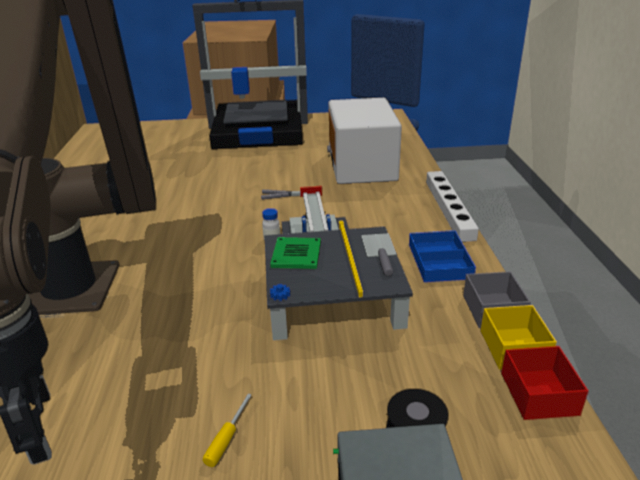

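The top view shows the print (345,260), fence from (300,220) to (404,216), chute along row 242 with its lip at col 228, and the gear at (397,273). The deck's y axis runs to image-left, which is roughly world +y. Next I measure these.

```bash
cat > m.py <<'E'
from h import *
def mask(p,kind):
    h=cv2.cvtColor(p,cv2.COLOR_RGB2HSV); H,S,V=h[...,0],h[...,1],h[...,2]
    if kind=='green': m=(H>45)&(H<80)&(S>120)
    if kind=='yellow': m=(H>20)&(H<33)&(S>180)&(V>110)
    if kind=='red': m=((H<6)|(H>174))&(S>150)
    if kind=='blue': m=(H>100)&(H<125)&(S>150)
    if kind=='white': m=(S<30)&(V>185)
    return m.astype(np.uint8)*255
def blob(m,roi):
    x0,x1,y0,y1=roi; k=np.zeros_like(m);k[y0:y1,x0:x1]=m[y0:y1,x0:x1]
    cs,_=cv2.findContours(k,cv2.RETR_EXTERNAL,cv2.CHAIN_APPROX_NONE)
    return max(cs,key=cv2.contourArea)[:,0,:]
def rect(n,c,z):
    P=cast(n,c,z)[:,:2]; r=cv2.minAreaRect((P*1000).astype(np.float32)); return r
def prnt(n,p,roi,z=.107):
    return rect(n,blob(mask(p,'green'),roi),z)
E
python3 - <<'E'
from m import *
R={'top':(220,420,170,300),'side':(250,420,180,310)}
for n in R:
    p=np.load(f'/tmp/{n}0.npz')['p']
    for k,z in(('green',.107),('yellow',.109),('red',.1),('white',.0935),('blue',.117)):
        try:
            c=blob(mask(p,k),R[n]); print(n,k,len(c),c.min(0),c.max(0),rect(n,c,z))
        except Exception as e: print(n,k,e)
p=np.load('/tmp/top0.npz')['p']
cv2.imwrite('pics/topz.png',cv2.resize(p[170:300,210:420,::-1],None,fx=3.8,fy=3.8,interpolation=cv2.INTER_NEAREST))
p=np.load('/tmp/side0.npz')['p']
cv2.imwrite('pics/sidez.png',cv2.resize(p[170:320,240:430,::-1],None,fx=4,fy=4,interpolation=cv2.INTER_NEAREST))
E
```

```text
top green 149 [321 240] [364 280] ((538.4088134765625, -61.018470764160156), (107.48285675048828, 97.81231689453125), 81.05056762695312)
top yellow 1 [383 217] [383 217] ((656.5607299804688, -172.13291931152344), (0.0, 0.0), 0.0)
top red 38 [226 233] [228 252] ((588.0300903320312, 252.2186279296875), (52.543697357177734, 3.967937707901001), 4.440248966217041)
top white 138 [232 233] [301 237] ((610.2593994140625, 145.52987670898438), (8.456336975097656, 187.984375), 1.0823251008987427)
top blue 27 [254 279] [262 289] ((473.65118408203125, 164.8739013671875), (24.67080307006836, 22.255138397216797), 45.162147521972656)
side green 147 [270 237] [320 268] ((537.5537719726562, -71.3790054321289), (126.18340301513672, 101.08624267578125), 81.30303955078125)
side yellow 155 [339 221] [362 296] ((652.1383056640625, -97.68795776367188), (11.916441917419434, 298.5240783691406), 1.7514418363571167)
side red 55 [301 186] [321 195] ((588.3070068359375, 242.55618286132812), (57.221275329589844, 45.14021682739258), 3.8757848739624023)
side white 69 [318 194] [326 228] ((609.6790161132812, 140.1873016357422), (4.179981231689453, 183.78421020507812), 1.4014226198196411)
side blue 55 [270 284] [289 300] ((500.72491455078125, -227.826904296875), (52.32133865356445, 37.154930114746094), 88.58879089355469)
```

View pics/topz.png

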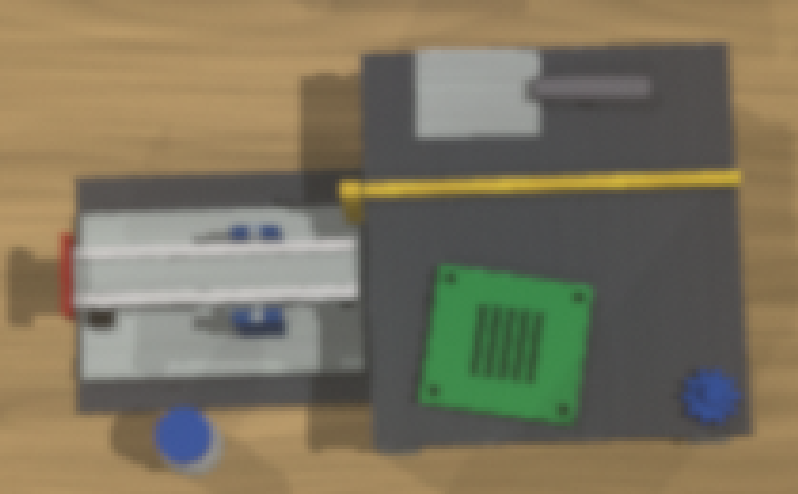

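View pics/sidez.png

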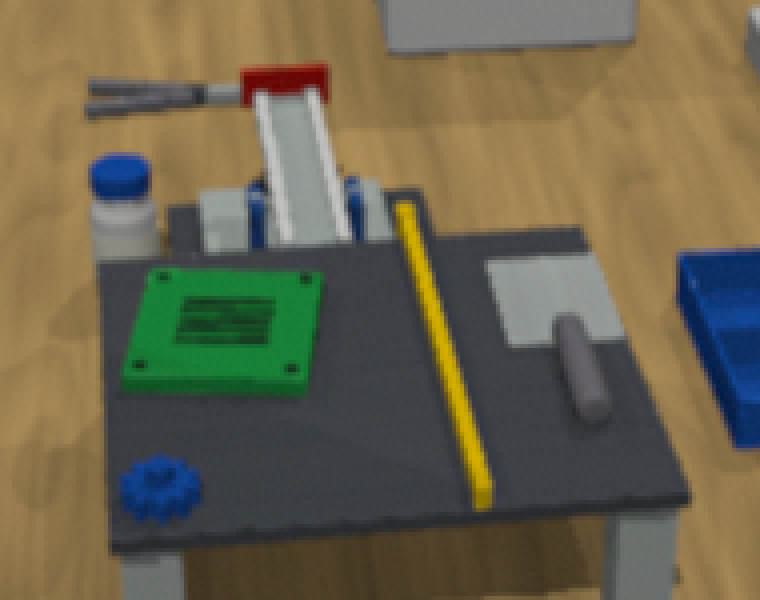

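```bash
python3 - <<'E'
from m import *
def tz(a): return np.array(a)/3.8+[210-.4,170-.4]
def sz(a): return np.array(a)/4+[240-.4,170-.4]
np.set_printoptions(precision=4,suppress=True)
print('deck top',cast('top',tz([[361,53],[727,43],[750,434],[375,450]]),.095)[:,:2])
print('deck side',cast('side',sz([[580,231],[688,495],[112,543],[98,263]]),.095)[:,:2])
print('fence far/near edge', cast('top',tz([[340,181],[740,170],[340,196],[740,186]]),.109)[:,:2])
print('fence side L edge,R edge', cast('side',sz([[396,207],[474,487],[414,205],[492,487]]),.109)[:,:2])
print('runner far outer, near outer',cast('top',tz([[355,238],[80,247],[75,306],[356,299]]),.0935)[:,:2])
print('runner side',cast('side',sz([[254,93],[283,241],[321,93],[350,241]]),.0935)[:,:2])
print('lip top',cast('top',tz([[66,234],[66,317]]),.108)[:,:2])
print('gear top',cast('top',tz([[710,395]]),.117)[:,:2])
print('gear side',cast('side',sz([[160,490]]),.110)[:,:2])
print('print corners top',cast('top',tz([[437,264],[593,286],[575,424],[419,403]]),.107)[:,:2])
print('print corners side',cast('side',sz([[152,270],[324,273],[308,380],[122,377]]),.107)[:,:2])
print('glue',cast('top',tz([[184,435]]),.085)[:,:2])
E
```

```text
deck top [[ 0.7553  0.042 ]
 [ 0.763  -0.2261]
 [ 0.475  -0.2344]
 [ 0.4643  0.0315]]
deck side [[ 0.7527  0.033 ]
 [ 0.7607 -0.2303]
 [ 0.4763 -0.2395]
 [ 0.4658  0.0279]]
fence far/near edge [[ 0.6561  0.0565]
 [ 0.664  -0.2307]
 [ 0.6451  0.0565]
 [ 0.6522 -0.2303]]
fence side L edge,R edge [[ 0.6443  0.0499]
 [ 0.6539 -0.2314]
 [ 0.6552  0.051 ]
 [ 0.6626 -0.2323]]
runner far outer, near outer [[0.6176 0.0461]
 [0.6113 0.2432]
 [0.5683 0.2457]
 [0.573  0.0452]]
runner side [[0.5677 0.2438]
 [0.5758 0.0438]
 [0.6127 0.2383]
 [0.6156 0.0393]]
lip top [[0.6177 0.2512]
 [0.5578 0.2497]]
gear top [[ 0.5    -0.2036]]
gear side [[ 0.5007 -0.2193]]
print corners top [[ 0.5958 -0.0127]
 [ 0.5797 -0.1236]
 [ 0.481  -0.1093]
 [ 0.4961  0.0004]]
print corners side [[ 0.4981 -0.0038]
 [ 0.5961 -0.0181]
 [ 0.5796 -0.1263]
 [ 0.4814 -0.1128]]
glue [[0.4765 0.1674]]
```

```bash
cat > g.py <<'E'
from m import *
from scipy.spatial.transform import Rotation as Ro
O=np.array([.600,.035,.095]);YAW=.030;RD=Ro.from_euler('z',YAW)
def d2w(p): return O+RD.apply(p)
def w2d(p): return RD.inv().apply(np.array(p)-O)
def st():
    s=ctrl.get_state();r=Ro.from_quat(s['tcp_rot']);x=r.as_matrix()[:,0]
    print('t',round(s['time'],2),'deck mm',(w2d(s['eef_pos'])*1000).round(1),'psi-deck deg',round(np.degrees(np.arctan2(x[1],x[0])-YAW),2),'F',RD.inv().apply(s['contact_force']).round(2),'op',round(s['opening'],3),'q6',s['qpos'][5].round(2))
def to(p,psi,note=''):
    "deck-frame target (m), tool-x angle from deck x (deg) -> increment"
    s=ctrl.get_state();r=Ro.from_quat(s['tcp_rot'])
    t=RD*Ro.from_euler('z',psi,degrees=True)*Ro.from_euler('x',np.pi)
    print(note,(r.inv()*t).as_rotvec().round(3),(r.inv().apply(d2w(p)-s['eef_pos'])*100).round(2))
E
python3 - <<'E'
from g import *
print(w2d([.538,-.0615,.101]))
st(); to([-.150,-.098,.085],0); to([-.150,-.098,.014],0)
E
```

```text
[-0.06486667 -0.09459686  0.006     ]
t 0.1 deck mm [-393.1 -658.6  149. ] psi-deck deg 17.92 F [-0.85 -0.14 -0.3 ] op 1.002 q6 -0.15
 [-0.002  0.     0.313] [ 40.38 -45.85   6.52]
 [-0.002  0.     0.313] [ 40.38 -45.83  13.62]
```

Call:
{"name": "servo_tool", "arguments": {
  "increments": "0 0 0.03 2 -2.3 0.3 5.4;0 0 0.06 4 -4.6 0.6 5.4;0 0 0.09 6.5 -7.5 0.9 5.4;0 0 0.12 9 -10.3 1.2 5.4;0 0 0.15 11.5 -13.1 1.5 5.4;0 0 0.18 14 -16 1.8 5.4;0 0 0.21 16.5 -18.8 2.1 5.4;0 0 0.24 19 -21.6 2.4 5.4;0 0 0.27 21.5 -24.4 2.7 5.4;0 0 0.313 24 -27.2 3 5.4"
}}

```text
time: 0.93
eef_pos: [0.3616, -0.2969, 0.2147]
tcp_rot: [1.0, 0.014, -0.0, -0.0]
contact_force: [0.7, -0.2, 0.6]
opening: 0.63
```

```bash
python3 - <<'E'
from g import *
st(); to([-.150,-.098,.085],0)
E
```

```text
t 0.93 deck mm [-248.3 -324.6  119.7] psi-deck deg -0.14 F [ 0.66 -0.26  0.65] op 0.63 q6 0.64
 [-0.001  0.    -0.002] [  9.77 -22.68   3.48]
```

Call:
{"name": "servo_tool", "arguments": {
  "increments": "0 0 0 1.2 -2.6 0.4 5.4;0 0 0 2.4 -5.2 0.8 5.4;0 0 0 3.6 -8 1.2 5.4;0 0 0 4.8 -11 1.6 5.4;0 0 0 6 -14 2 5.4;0 0 0 7.2 -17 2.4 5.4;0 0 0 8.4 -19.5 2.8 5.4;0 0 0 9.2 -21.5 3.2 5.4;0 0 0 9.75 -22.7 3.5 5.4;0 0 0 9.75 -22.7 3.5 5.4"
}}

```text
time: 1.77
eef_pos: [0.4519, -0.0667, 0.1791]
tcp_rot: [1.0, 0.017, -0.001, -0.001]
contact_force: [-1.0, -0.3, -0.5]
opening: 0.631
```

```bash
python3 - <<'E'
from g import *
st(); to([-.150,-.098,.014],0)
E
```

```text
t 1.77 deck mm [-151.1  -97.3   84.1] psi-deck deg 0.18 F [-1.02 -0.26 -0.5 ] op 0.631 q6 1.17
 [-0.001  0.002  0.003] [0.12 0.08 7.01]
```

Call:
{"name": "servo_tool", "arguments": {
  "increments": "0 0 0 0 0 1.2 5.4;0 0 0 0 0 2.4 5.4;0 0 0 0 0 3.6 5.4;0 0 0 0 0 4.8 5.4;0 0 0 0 0 5.8 5.4;0 0 0 0 0 6.4 5.4;0 0 0 0 0 6.8 5.4;0 0 0 0 0 7 5.4;0 0 0 0 0 7 5.4"
}}

```text
time: 2.52
eef_pos: [0.4522, -0.0692, 0.1102]
tcp_rot: [1.0, 0.015, -0.0, -0.0]
contact_force: [-0.2, -0.5, 0.2]
opening: 0.633
```

```bash
python3 - <<'E'
from g import *
st()
p,d=snap('side','side1')
cv2.imwrite('pics/side1z.png',cv2.resize(p[170:320,220:410,::-1],None,fx=4,fy=4,interpolation=cv2.INTER_NEAREST))
E
```

```text
t 2.52 deck mm [-150.9  -99.7   15.2] psi-deck deg -0.02 F [-0.25 -0.51  0.18] op 0.633 q6 1.17
```

View pics/side1z.png

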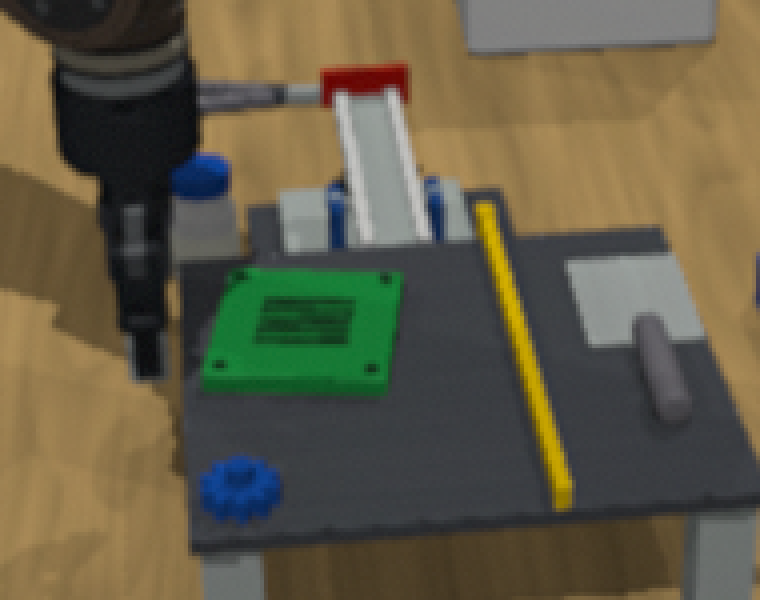

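The rear fingertip's bottom edge is at zoom (130–165, 379), beside the print. I use its ray to check the tip height.

```bash
python3 - <<'E'
from g import *
for uv in([130,379],[166,378]):
  q=np.array(uv)/4+[220-.4,170-.4]
  for z in (.095,.1,.105): print(z,cast('side',q,z).round(4))
E
```

```text
0.095 [[ 0.4416 -0.0924  0.095 ]]
0.1 [[ 0.4423 -0.1     0.1   ]]
0.105 [[ 0.4429 -0.1075  0.105 ]]
0.095 [[ 0.461  -0.0935  0.095 ]]
0.1 [[ 0.4616 -0.1011  0.1   ]]
0.105 [[ 0.4621 -0.1087  0.105 ]]
```

Call:
{"name": "servo_tool", "arguments": {
  "increments": "0 0 0 0 -0.2 0.2 5.4;0 0 0 0.2 -0.4 0.3 5.4;0 0 0 0.5 -0.4 0.3 5.4;0 0 0 0.8 -0.4 0.3 5.4;0 0 0 1.1 -0.4 0.3 5.4;0 0 0 1.4 -0.4 0.3 5.4;0 0 0 1.7 -0.4 0.3 5.4;0 0 0 1.9 -0.4 0.3 5.4;0 0 0 2.1 -0.4 0.3 5.4;0 0 0 2.3 -0.4 0.3 5.4"
}}

```text
time: 3.4
eef_pos: [0.475, -0.0645, 0.1072]
tcp_rot: [1.0, 0.015, -0.001, 0.0]
contact_force: [-1.6, -1.6, 1.8]
opening: 0.637
```

```bash
python3 - <<'E'
from g import *
st()
E
```

```text
t 3.4 deck mm [-128.   -95.7   12.2] psi-deck deg -0.01 F [-1.66 -1.53  1.77] op 0.637 q6 1.19
```

Call:
{"name": "servo_tool", "arguments": {
  "increments": "0 0 0 0.2 0 0 5.4;0 0 0 0.4 0 0 5.4;0 0 0 0.6 0 0 5.4;0 0 0 0.8 0 0 5.4;0 0 0 1 0 0 5.4;0 0 0 1.2 0 0 5.4;0 0 0 1.4 0 0 5.4;0 0 0 1.6 0 0 5.4;0 0 0 1.8 0 0 5.4;0 0 0 2 0 0 5.4"
}}

```text
time: 4.23
eef_pos: [0.4953, -0.0638, 0.1073]
tcp_rot: [1.0, 0.015, 0.0, -0.0]
contact_force: [-0.8, -0.3, -0.0]
opening: 0.633
```

```bash
python3 - <<'E'
from g import *
st()
p,d=snap('side','side2')
cv2.imwrite('pics/side2z.png',cv2.resize(p[170:320,220:410,::-1],None,fx=4,fy=4,interpolation=cv2.INTER_NEAREST))
E
```

```text
t 4.23 deck mm [-107.6  -95.6   12.3] psi-deck deg -0.01 F [-0.82 -0.28 -0.04] op 0.633 q6 1.21
```

View pics/side2z.png

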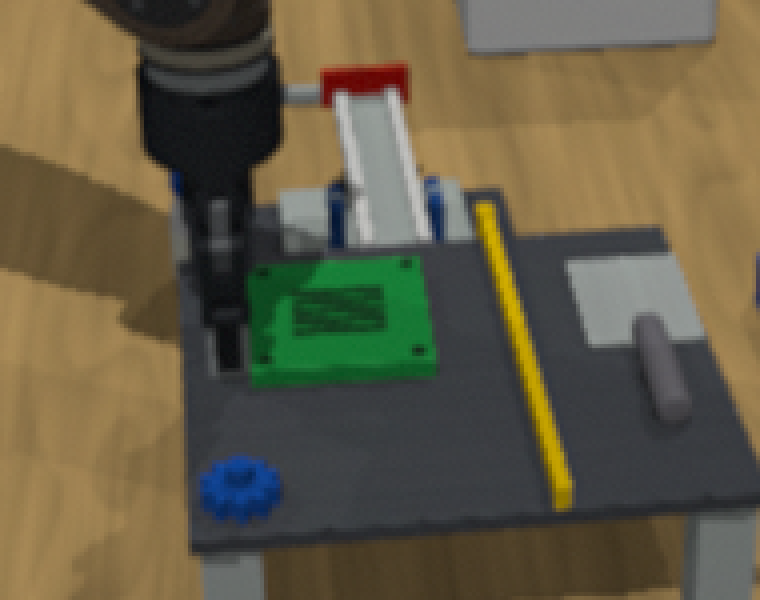

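The fingertips are pushing the print's near edge, which runs from zoom (252,262) to (250,382), and it is squaring up. I continue towards the fence.

Call:
{"name": "servo_tool", "arguments": {
  "increments": "0 0 0 0.2 0 0 5.4;0 0 0 0.4 0 0 5.4;0 0 0 0.6 0 0 5.4;0 0 0 0.8 0 0 5.4;0 0 0 1 0 0 5.4;0 0 0 1.2 0 0 5.4;0 0 0 1.4 0 0 5.4;0 0 0 1.6 0 0 5.4;0 0 0 1.8 0 0 5.4;0 0 0 2 0 0 5.4"
}}

```text
time: 5.12
eef_pos: [0.5152, -0.0632, 0.1073]
tcp_rot: [1.0, 0.015, -0.0, -0.0]
contact_force: [-2.3, -0.6, 1.6]
opening: 0.634
```

Call:
{"name": "servo_tool", "arguments": {
  "increments": "0 0 0 0.2 0 0 5.4;0 0 0 0.4 0 0 5.4;0 0 0 0.6 0 0 5.4;0 0 0 0.8 0 0 5.4;0 0 0 1 0 0 5.4;0 0 0 1.15 0 0 5.4;0 0 0 1.3 0 0 5.4;0 0 0 1.4 0 0 5.4;0 0 0 1.5 0 0 5.4"
}}

```text
time: 5.87
eef_pos: [0.5301, -0.0627, 0.1073]
tcp_rot: [1.0, 0.015, -0.0, 0.0]
contact_force: [-1.8, 0.4, 0.2]
opening: 0.632
```

```bash
python3 - <<'E'
from g import *
st()
p,d=snap('side','side3')
cv2.imwrite('pics/side3z.png',cv2.resize(p[170:320,220:410,::-1],None,fx=4,fy=4,interpolation=cv2.INTER_NEAREST))
p,d=snap('top','top3')
cv2.imwrite('pics/top3z.png',cv2.resize(p[170:300,210:420,::-1],None,fx=3.8,fy=3.8,interpolation=cv2.INTER_NEAREST))
E
```

```text
t 5.87 deck mm [-72.8 -95.6  12.3] psi-deck deg -0.01 F [-1.79  0.43  0.22] op 0.632 q6 1.23
```

View pics/side3z.png

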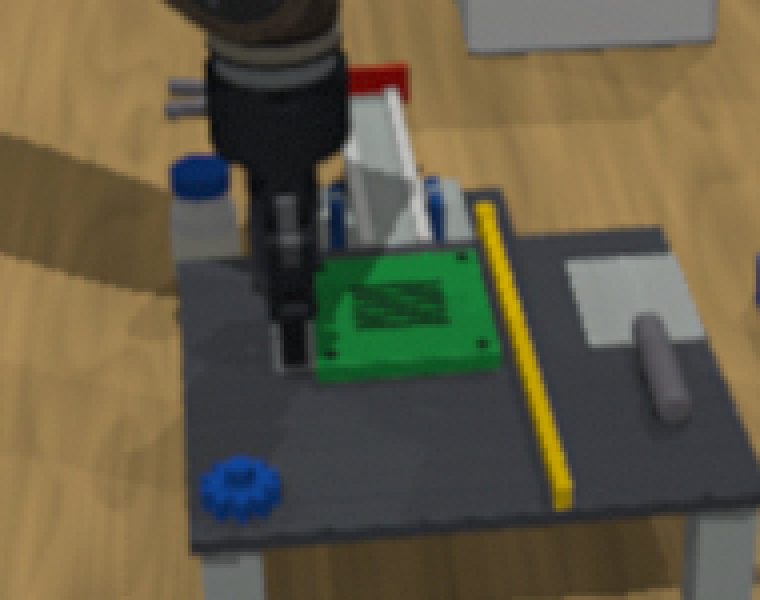

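View pics/top3z.png

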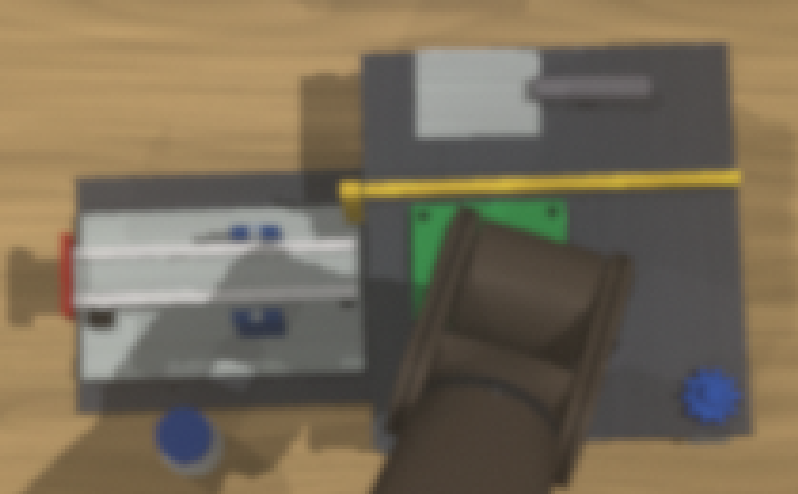

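The print is nearly square. In the side view its fence-side edge is at zoom (500,365), about 8 mm from the fence foot. I creep on to light contact.

Call:
{"name": "servo_tool", "arguments": {
  "increments": "0 0 0 0.1 0 0 5.4;0 0 0 0.2 0 0 5.4;0 0 0 0.3 0 0 5.4;0 0 0 0.4 0 0 5.4;0 0 0 0.5 0 0 5.4;0 0 0 0.55 0 0 5.4;0 0 0 0.6 0 0 5.4;0 0 0 0.6 0 0 5.4"
}}

```text
time: 6.63
eef_pos: [0.5362, -0.0626, 0.1073]
tcp_rot: [1.0, 0.015, 0.0, 0.0]
contact_force: [-0.3, 0.2, -0.1]
opening: 0.635
```

```bash
python3 - <<'E'
from g import *
st()
E
```

```text
t 6.63 deck mm [-66.7 -95.6  12.3] psi-deck deg -0.01 F [-0.34  0.23 -0.13] op 0.635 q6 1.24
```

Call:
{"name": "servo_tool", "arguments": {
  "increments": "0 0 0 0.05 0 0 5.4;0 0 0 0.1 0 0 5.4;0 0 0 0.1 0 0 5.4"
}}

```text
time: 6.88
eef_pos: [0.5372, -0.0625, 0.1073]
tcp_rot: [1.0, 0.015, 0.0, -0.0]
contact_force: [-0.8, -0.7, 0.4]
opening: 0.634
```

```bash
python3 - <<'E'
from g import *
st()
p,d=snap('side','side4')
cv2.imwrite('pics/side4z.png',cv2.resize(p[210:290,270:390,::-1],None,fx=6.5,fy=6.5,interpolation=cv2.INTER_NEAREST))
E
```

```text
t 6.88 deck mm [-65.7 -95.6  12.3] psi-deck deg -0.02 F [-0.78 -0.71  0.37] op 0.634 q6 1.24
```

View pics/side4z.png

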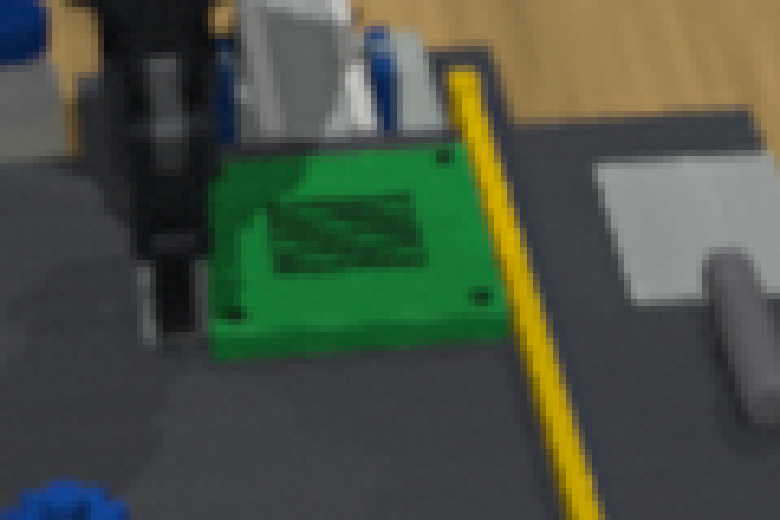

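Call:
{"name": "servo_tool", "arguments": {
  "increments": "0 0 0 0.05 0 0 5.4;0 0 0 0.1 0 0 5.4;0 0 0 0.1 0 0 5.4"
}}

```text
time: 7.18
eef_pos: [0.5381, -0.0625, 0.1073]
tcp_rot: [1.0, 0.015, 0.0, -0.0]
contact_force: [-2.3, 0.3, -1.0]
opening: 0.638
```

Call:
{"name": "servo_tool", "arguments": {
  "increments": "0 0 0 0.05 0 0 5.4;0 0 0 0.05 0 0 5.4"
}}

```text
time: 7.35
eef_pos: [0.5382, -0.0625, 0.1073]
tcp_rot: [1.0, 0.015, -0.001, -0.0]
contact_force: [-2.8, -0.8, 1.6]
opening: 0.634
```

Call:
{"name": "servo_tool", "arguments": {
  "increments": "0 0 0 0.05 0 0 5.4;0 0 0 0.05 0 0 5.4"
}}

```text
time: 7.52
eef_pos: [0.5383, -0.0625, 0.1073]
tcp_rot: [1.0, 0.015, -0.001, -0.0]
contact_force: [-5.6, -0.8, 3.3]
opening: 0.635
```

Force has risen to 5.6 N with the TCP stalled, so the print is against the fence. I back off and lift.

Call:
{"name": "servo_tool", "arguments": {
  "increments": "0 0 0 -0.5 0 0 5.4;0 0 0 -1.3 0 0 5.4;0 0 0 -2.2 0 0 5.4;0 0 0 -3 0 -1 5.4;0 0 0 -3.4 0 -2.5 5.4;0 0 0 -3.4 0 -4 5.4;0 0 0 -3.4 0.5 -5 5.4;0 0 0 -3.4 2 -5.5 5.4;0 0 0 -3.4 4.5 -5.5 5.4;0 0 0 -3.4 7 -5.5 5.4"
}}

```text
time: 8.35
eef_pos: [0.5073, -0.1342, 0.1632]
tcp_rot: [1.0, 0.016, 0.001, 0.001]
contact_force: [0.1, 0.0, -0.7]
opening: 0.635
```

```bash
python3 - <<'E'
from g import *
st(); to([-.004,-.182,.065],90)
p,d=snap('side','side5')
cv2.imwrite('pics/side5z.png',cv2.resize(p[190:310,250:410,::-1],None,fx=5,fy=5,interpolation=cv2.INTER_NEAREST))
p,d=snap('top','top5')
cv2.imwrite('pics/top5z.png',cv2.resize(p[170:300,210:420,::-1],None,fx=3.8,fy=3.8,interpolation=cv2.INTER_NEAREST))
E
```

```text
t 8.35 deck mm [ -97.7 -166.3   68.2] psi-deck deg 0.08 F [ 0.07  0.02 -0.69] op 0.635 q6 1.09
 [ 3.000e-03 -1.000e-03 -1.569e+00] [9.37 1.58 0.35]
```

View pics/side5z.png

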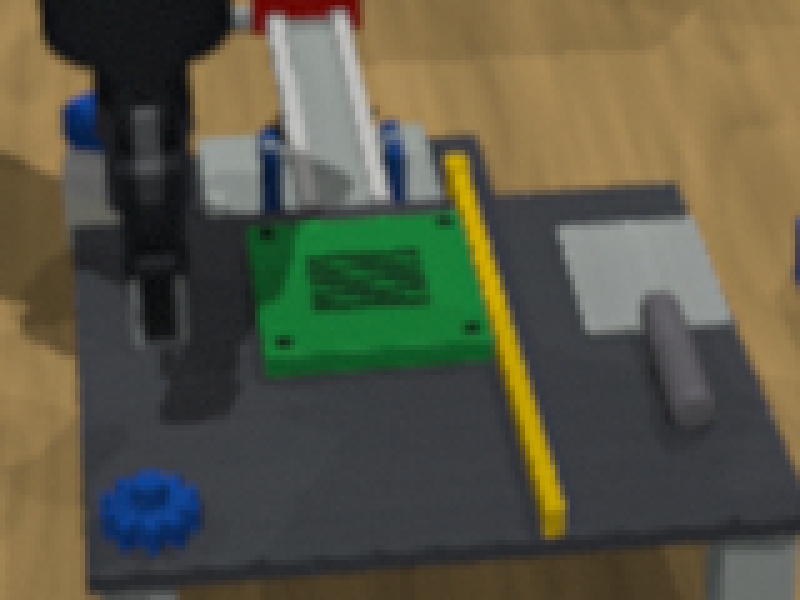

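View pics/top5z.png

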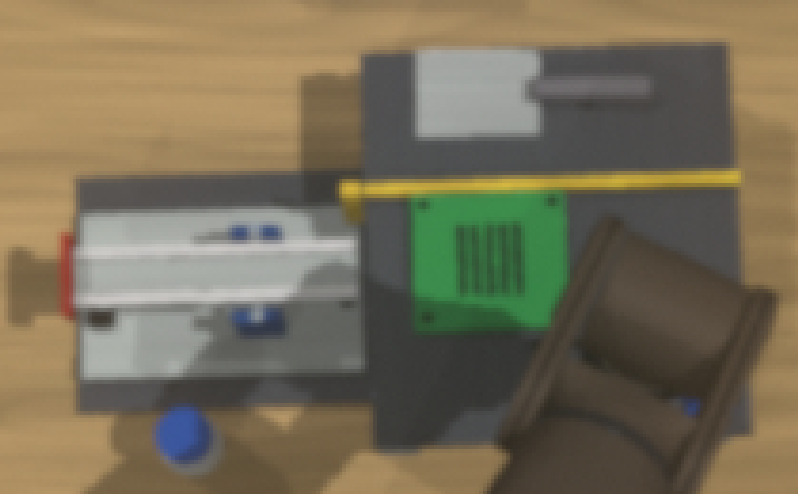

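The print is square against the fence; in the top view it spans zoom cols 413–567 along the yellow fence. Next I rotate 90° and go behind it.

Call:
{"name": "servo_tool", "arguments": {
  "increments": "0 0 -0.12 0.9 0.15 0 5.4;0 0 -0.24 1.8 0.3 0 5.4;0 0 -0.36 2.7 0.5 0 5.4;0 0 -0.48 3.6 0.7 0 5.4;0 0 -0.6 4.5 0.9 0 5.4;0 0 -0.72 5.4 1 0 5.4;0 0 -0.84 6.3 1.2 0 5.4;0 0 -0.96 7.2 1.4 0 5.4;0 0 -1.08 8.1 1.6 0 5.4;0 0 -1.2 9 1.6 0 5.4"
}}

```text
time: 9.28
eef_pos: [0.5978, -0.1466, 0.1621]
tcp_rot: [0.815, 0.579, 0.0, -0.0]
contact_force: [0.0, -0.4, -0.7]
opening: 0.634
```

```bash
python3 - <<'E'
from g import *
st(); to([-.004,-.182,.065],90)
p=np.load('/tmp/top5.npz')['p']
q=np.array([[567,210],[560,260],[413,205],[413,300]])/3.8+[209.6,169.6]
print((w2d(cast('top',q,.107))*1000).round(1))
E
```

```text
t 9.28 deck mm [  -7.7 -181.4   67.1] psi-deck deg 69.07 F [ 0.01 -0.41 -0.72] op 0.634 q6 -0.07
 [-0.    -0.    -0.365] [0.08 0.36 0.21]
[[  30.9 -141.9   12. ]
 [  -5.4 -135.3   12. ]
 [  37.9  -31.8   12. ]
 [ -31.1  -29.6   12. ]]
```

Call:
{"name": "servo_tool", "arguments": {
  "increments": "0 0 -0.12 0 0.1 0 5.4;0 0 -0.24 0.1 0.2 0.1 5.4;0 0 -0.36 0.1 0.3 0.2 5.4;0 0 -0.365 0.1 0.35 0.2 5.4;0 0 -0.365 0.1 0.35 0.2 5.4;0 0 -0.365 0.1 0.35 0.2 5.4"
}}

```text
time: 9.78
eef_pos: [0.6011, -0.1468, 0.1603]
tcp_rot: [0.699, 0.715, 0.0, -0.0]
contact_force: [0.8, -0.4, -0.5]
opening: 0.634
```

```bash
python3 - <<'E'
from g import *
st(); to([-.004,-.182,.012],90)
E
```

```text
t 9.78 deck mm [  -4.4 -181.7   65.3] psi-deck deg 89.52 F [ 0.77 -0.47 -0.5 ] op 0.634 q6 -0.42
 [-0.    -0.    -0.008] [-0.03  0.04  5.33]
```

Call:
{"name": "servo_tool", "arguments": {
  "increments": "0 0 -0.008 0 0.02 1.2 5.4;0 0 -0.008 0 0.04 2.4 5.4;0 0 -0.008 0 0.04 3.6 5.4;0 0 -0.008 0 0.04 4.4 5.4;0 0 -0.008 0 0.04 4.9 5.4;0 0 -0.008 0 0.04 5.1 5.4;0 0 -0.008 0 0.04 5.2 5.4;0 0 -0.008 0 0.04 5.2 5.4"
}}

```text
time: 10.45
eef_pos: [0.6018, -0.1471, 0.1083]
tcp_rot: [0.696, 0.718, 0.0, 0.0]
contact_force: [-0.1, -0.4, 0.2]
opening: 0.636
```

```bash
python3 - <<'E'
from g import *
st(); to([-.004,-.182,.012],90)
p,d=snap('side','side6')
cv2.imwrite('pics/side6z.png',cv2.resize(p[190:310,250:410,::-1],None,fx=5,fy=5,interpolation=cv2.INTER_NEAREST))
E
```

```text
t 10.45 deck mm [  -3.7 -182.    13.3] psi-deck deg 90.11 F [-0.09 -0.44  0.24] op 0.636 q6 -0.44
 [0.    0.    0.002] [ 0.   -0.03  0.13]
```

View pics/side6z.png

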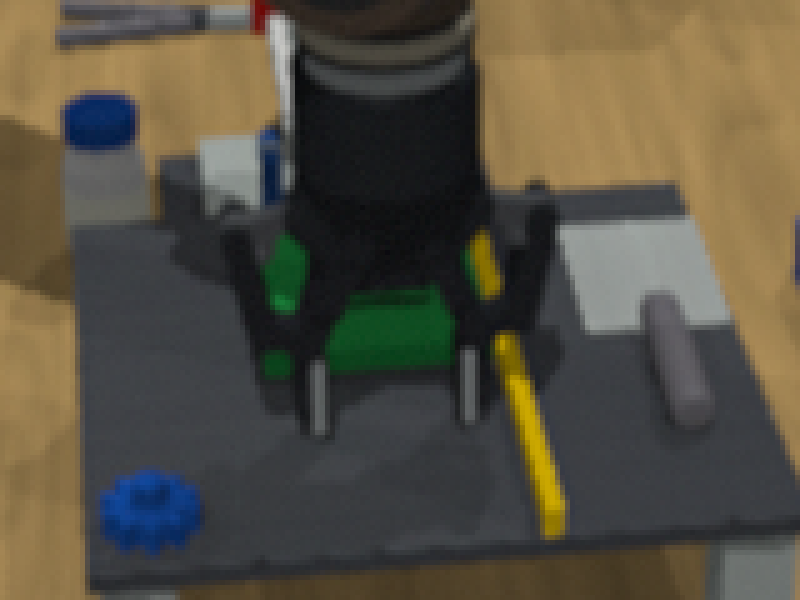

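The fingers straddle centrally behind the print (zoom cols 318 and 468), with the right one clear of the fence. I start the push along the chute.

Call:
{"name": "servo_tool", "arguments": {
  "increments": "0 0 0 0.4 0 0.05 5.4;0 0 0 0.8 0 0.1 5.4;0 0 0 1.2 0 0.1 5.4;0 0 0 1.6 0 0.1 5.4;0 0 0 2 0 0.1 5.4;0 0 0 2.3 0 0.1 5.4;0 0 0 2.5 0 0.1 5.4;0 0 0 2.7 0 0.1 5.4;0 0 0 2.9 0 0.1 5.4;0 0 0 3.1 0 0.1 5.4"
}}

```text
time: 11.33
eef_pos: [0.6006, -0.1159, 0.1073]
tcp_rot: [0.696, 0.718, 0.0, 0.0]
contact_force: [0.5, -0.5, -0.7]
opening: 0.63
```

Call:
{"name": "servo_tool", "arguments": {
  "increments": "0 0 0 0.2 0 0 5.4;0 0 0 0.4 0 0 5.4;0 0 0 0.6 0 0 5.4;0 0 0 0.8 0 0 5.4;0 0 0 1 0 0 5.4;0 0 0 1.2 0 0 5.4;0 0 0 1.4 0 0 5.4;0 0 0 1.6 0 0 5.4;0 0 0 1.8 0 0 5.4;0 0 0 2 0 0 5.4"
}}

```text
time: 12.17
eef_pos: [0.6, -0.0958, 0.1073]
tcp_rot: [0.696, 0.718, -0.0, 0.0]
contact_force: [0.2, -1.0, -0.1]
opening: 0.631
```

```bash
python3 - <<'E'
from g import *
st()
p,d=snap('side','side7')
cv2.imwrite('pics/side7z.png',cv2.resize(p[170:310,250:410,::-1],None,fx=4,fy=4,interpolation=cv2.INTER_NEAREST))
p,d=snap('top','top7')
cv2.imwrite('pics/top7z.png',cv2.resize(p[170:300,210:420,::-1],None,fx=3.8,fy=3.8,interpolation=cv2.INTER_NEAREST))
E
```

```text
t 12.17 deck mm [  -3.9 -130.7   12.3] psi-deck deg 90.12 F [ 0.21 -0.96 -0.08] op 0.631 q6 -0.36
```

View pics/side7z.png

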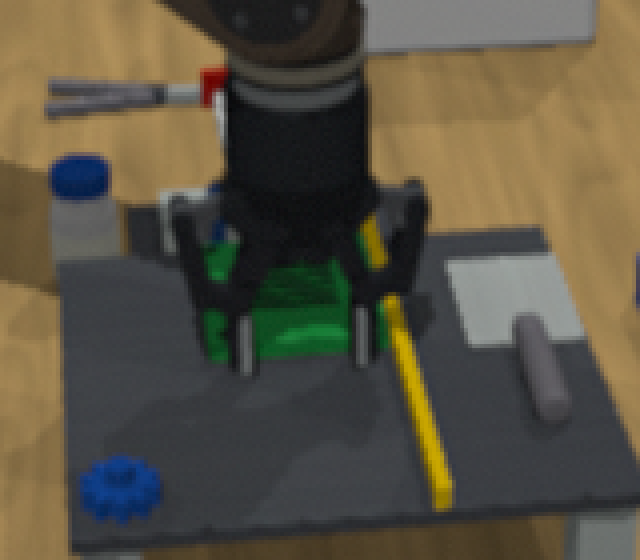

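View pics/top7z.png

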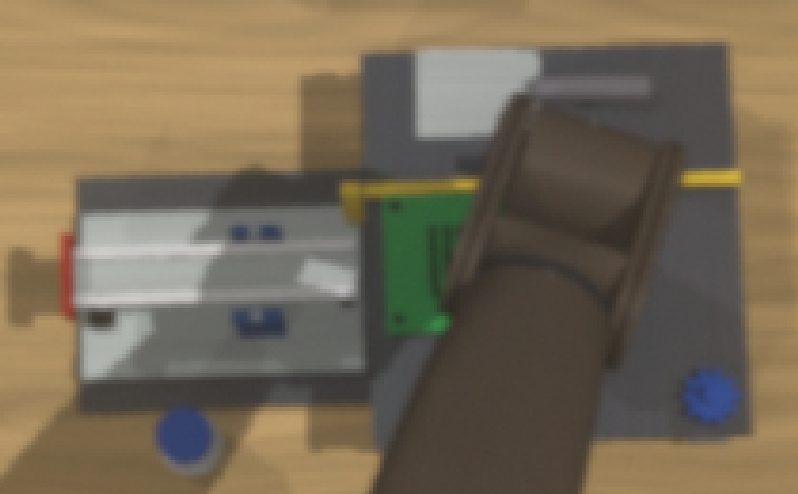

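The print moves with the pusher, stays square and stays along the fence (front edge at top-zoom col 385). I continue.

Call:
{"name": "servo_tool", "arguments": {
  "increments": "0 0 0 0.25 0 0 5.4;0 0 0 0.5 0 0 5.4;0 0 0 0.75 0 0 5.4;0 0 0 1 0 0 5.4;0 0 0 1.25 0 0 5.4;0 0 0 1.5 0 0 5.4;0 0 0 1.75 0 0 5.4;0 0 0 2 0 0 5.4;0 0 0 2.25 0 0 5.4;0 0 0 2.5 0 0 5.4"
}}

```text
time: 13.1
eef_pos: [0.5992, -0.0708, 0.1073]
tcp_rot: [0.696, 0.718, -0.0, -0.0]
contact_force: [1.0, -1.2, -0.7]
opening: 0.632
```

Call:
{"name": "servo_tool", "arguments": {
  "increments": "0 0 0 0.25 0 0 5.4;0 0 0 0.5 0 0 5.4;0 0 0 0.75 0 0 5.4;0 0 0 1 0 0 5.4;0 0 0 1.25 0 0 5.4;0 0 0 1.5 0 0 5.4;0 0 0 1.75 0 0 5.4;0 0 0 2 0 0 5.4;0 0 0 2.25 0 0 5.4;0 0 0 2.5 0 0 5.4"
}}

```text
time: 13.93
eef_pos: [0.5984, -0.0458, 0.1073]
tcp_rot: [0.696, 0.718, 0.0, 0.0]
contact_force: [-1.4, -0.2, 0.1]
opening: 0.63
```

Call:
{"name": "servo_tool", "arguments": {
  "increments": "0 0 0 0.25 0 0 5.4;0 0 0 0.5 0 0 5.4;0 0 0 0.75 0 0 5.4;0 0 0 1 0 0 5.4;0 0 0 1.25 0 0 5.4;0 0 0 1.5 0 0 5.4;0 0 0 1.75 0 0 5.4;0 0 0 2 0 0 5.4;0 0 0 2.25 0 0 5.4;0 0 0 2.5 0 0 5.4"
}}

```text
time: 14.77
eef_pos: [0.5977, -0.0209, 0.1074]
tcp_rot: [0.696, 0.718, -0.0, 0.0]
contact_force: [-0.2, -1.2, 0.4]
opening: 0.632
```

```bash
python3 - <<'E'
from g import *
st()
p,d=snap('side','side8')
cv2.imwrite('pics/side8z.png',cv2.resize(p[170:310,250:410,::-1],None,fx=4,fy=4,interpolation=cv2.INTER_NEAREST))
p,d=snap('top','top8')
cv2.imwrite('pics/top8z.png',cv2.resize(p[170:300,210:420,::-1],None,fx=3.8,fy=3.8,interpolation=cv2.INTER_NEAREST))
E
```

```text
t 14.77 deck mm [ -4.  -55.8  12.4] psi-deck deg 90.12 F [-0.27 -1.19  0.41] op 0.632 q6 -0.24
```

View pics/side8z.png

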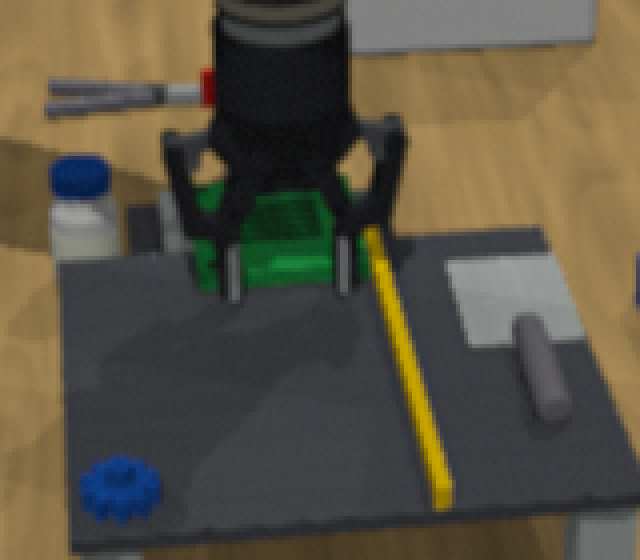

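View pics/top8z.png

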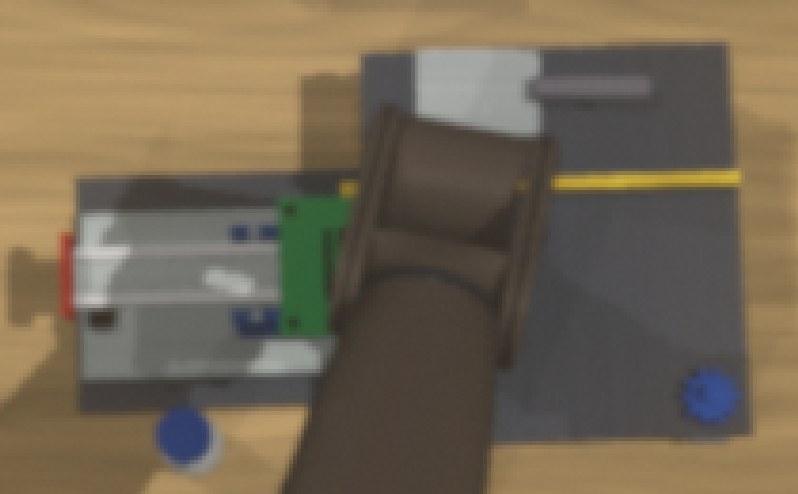

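The print is out over the chute, straight (front edge vertical at top-zoom col 281, spanning rows 197–336, and the runners at 245–303 are centred). I continue.

Call:
{"name": "servo_tool", "arguments": {
  "increments": "0 0 0 0.25 0 0 5.4;0 0 0 0.5 0 0 5.4;0 0 0 0.75 0 0 5.4;0 0 0 1 0 0 5.4;0 0 0 1.25 0 0 5.4;0 0 0 1.5 0 0 5.4;0 0 0 1.75 0 0 5.4;0 0 0 2 0 0 5.4;0 0 0 2.25 0 0 5.4;0 0 0 2.5 0 0 5.4"
}}

```text
time: 15.7
eef_pos: [0.5968, 0.0042, 0.1073]
tcp_rot: [0.696, 0.718, 0.0, 0.0]
contact_force: [-0.0, -0.2, -0.7]
opening: 0.632
```

Call:
{"name": "servo_tool", "arguments": {
  "increments": "0 0 0 0.25 0 0 5.4;0 0 0 0.5 0 0 5.4;0 0 0 0.75 0 0 5.4;0 0 0 1 0 0 5.4;0 0 0 1.25 0 0 5.4;0 0 0 1.5 0 0 5.4;0 0 0 1.75 0 0 5.4;0 0 0 2 0 0 5.4;0 0 0 2.25 0 0 5.4;0 0 0 2.5 0 0 5.4"
}}

```text
time: 16.53
eef_pos: [0.596, 0.0292, 0.1073]
tcp_rot: [0.696, 0.718, 0.0, -0.0]
contact_force: [0.3, -1.0, 0.7]
opening: 0.632
```

Call:
{"name": "servo_tool", "arguments": {
  "increments": "0 0 0 0.2 0 0 5.4;0 0 0 0.4 0 0 5.4;0 0 0 0.6 0 0 5.4;0 0 0 0.8 0 0 5.4;0 0 0 1 0 0 5.4;0 0 0 1.2 0 0 5.4;0 0 0 1.4 0 0 5.4;0 0 0 1.6 0 0 5.4"
}}

```text
time: 17.2
eef_pos: [0.5955, 0.0451, 0.1074]
tcp_rot: [0.696, 0.718, 0.0, 0.0]
contact_force: [0.2, -1.2, 0.3]
opening: 0.631
```

```bash
cat > look.py <<'E'
import sys
from g import *
t=sys.argv[1]
st()
p,d=snap('side','side'+t)
cv2.imwrite(f'pics/side{t}z.png',cv2.resize(p[160:280,230:390,::-1],None,fx=5,fy=5,interpolation=cv2.INTER_NEAREST))
p,d=snap('top','top'+t)
cv2.imwrite(f'pics/top{t}z.png',cv2.resize(p[170:300,210:420,::-1],None,fx=3.8,fy=3.8,interpolation=cv2.INTER_NEAREST))
E
python3 look.py 9
```

```text
t 17.2 deck mm [-4.2 10.2 12.4] psi-deck deg 90.11 F [ 0.14 -1.17  0.3 ] op 0.631 q6 -0.13
```

View pics/side9z.png

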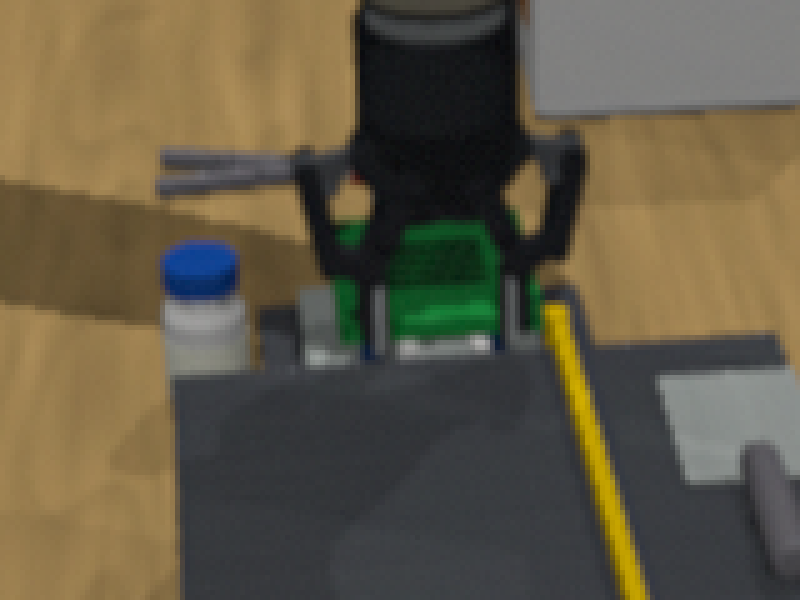

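View pics/top9z.png

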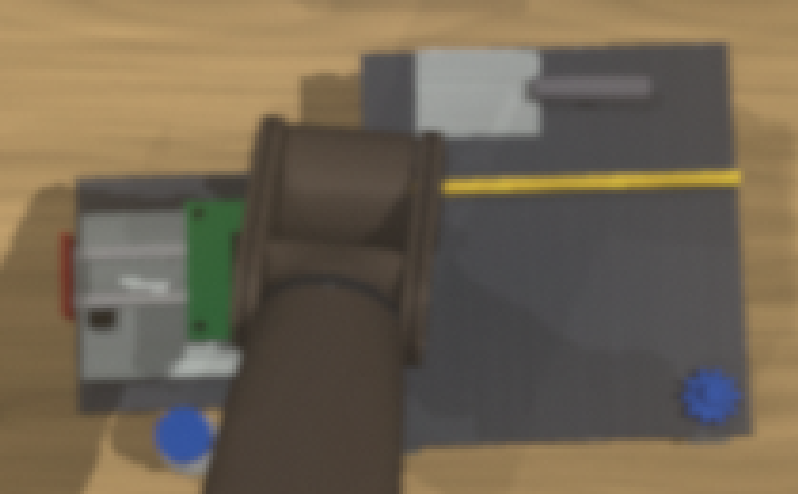

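The print is on the chute, square, with the fingers either side of the runners (side-zoom cols 375 and 515; runners at 395–492). I move a little forward, then drop 3 mm clear of the print so the pads stay behind its edge, and creep on.

Call:
{"name": "servo_tool", "arguments": {
  "increments": "0 0 0 0.2 0 0 5.4;0 0 0 0.4 0 0 5.4;0 0 0 0.5 0 0 5.4;0 0 0 0.3 0 0 5.4;0 0 0 0.3 0 0.15 5.4;0 0 0 0.3 0 0.3 5.4;0 0 0 0.4 0 0.3 5.4;0 0 0 0.5 0 0.3 5.4;0 0 0 0.6 0 0.3 5.4;0 0 0 0.7 0 0.3 5.4"
}}

```text
time: 18.13
eef_pos: [0.5952, 0.0519, 0.1042]
tcp_rot: [0.696, 0.718, -0.0, 0.0]
contact_force: [-0.6, -0.5, 0.0]
opening: 0.633
```

Call:
{"name": "servo_tool", "arguments": {
  "increments": "0 0 0 0.1 0 0 5.4;0 0 0 0.2 0 0 5.4;0 0 0 0.3 0 0 5.4;0 0 0 0.4 0 0 5.4;0 0 0 0.5 0 0 5.4;0 0 0 0.6 0 0 5.4;0 0 0 0.7 0 0 5.4;0 0 0 0.8 0 0 5.4"
}}

```text
time: 18.8
eef_pos: [0.5951, 0.06, 0.1044]
tcp_rot: [0.696, 0.718, 0.0, 0.0]
contact_force: [0.8, -0.0, -0.2]
opening: 0.633
```

```bash
python3 look.py 10
```

```text
t 18.8 deck mm [-4.2 25.1  9.4] psi-deck deg 90.12 F [ 0.77 -0.03 -0.2 ] op 0.633 q6 -0.1
```

View pics/side10z.png

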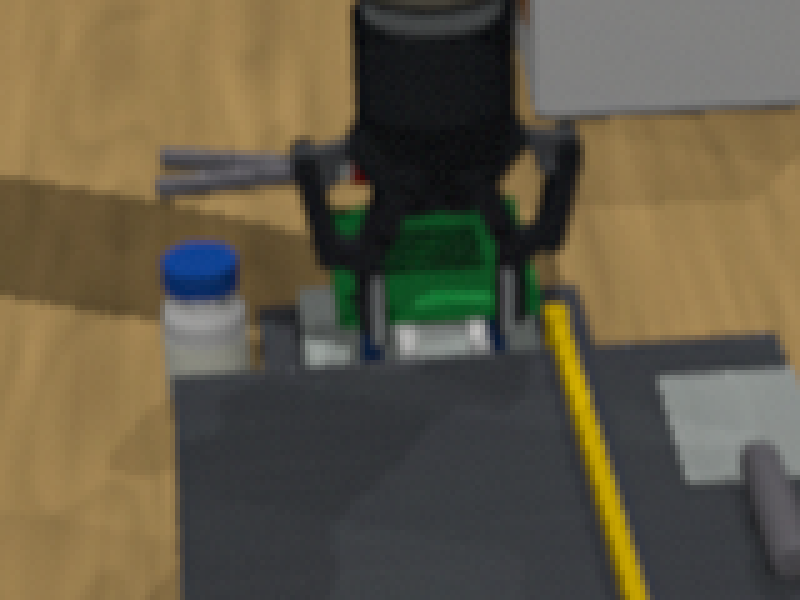

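View pics/top10z.png

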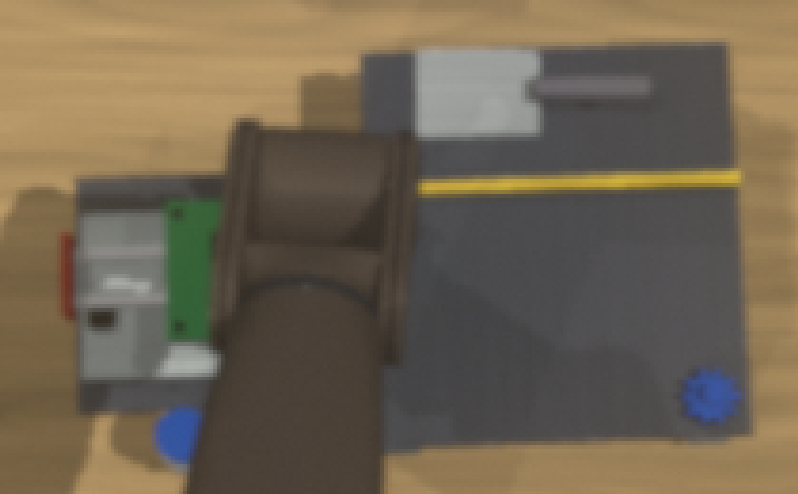

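Still level and straight, with the front edge at top-zoom col 166. I keep creeping at 1 mm per row.

Call:
{"name": "servo_tool", "arguments": {
  "increments": "0 0 0 0.1 0 0 5.4;0 0 0 0.2 0 0 5.4;0 0 0 0.3 0 0 5.4;0 0 0 0.4 0 0 5.4;0 0 0 0.5 0 0 5.4;0 0 0 0.6 0 0 5.4;0 0 0 0.7 0 0 5.4;0 0 0 0.8 0 0 5.4"
}}

```text
time: 19.57
eef_pos: [0.5948, 0.068, 0.1044]
tcp_rot: [0.696, 0.718, 0.0, 0.0]
contact_force: [-0.5, -0.4, 1.0]
opening: 0.632
```

```bash
python3 look.py 11
```

```text
t 19.57 deck mm [-4.2 33.2  9.4] psi-deck deg 90.12 F [-0.49 -0.34  0.96] op 0.632 q6 -0.09
```

View pics/top11z.png

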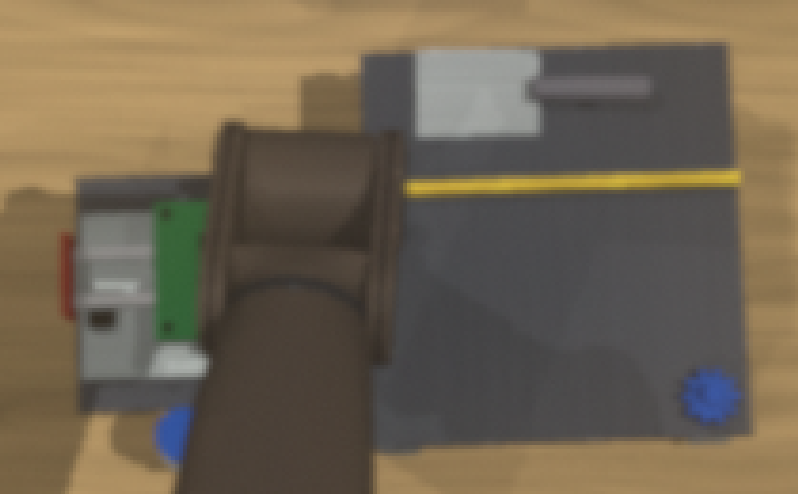

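View pics/side11z.png

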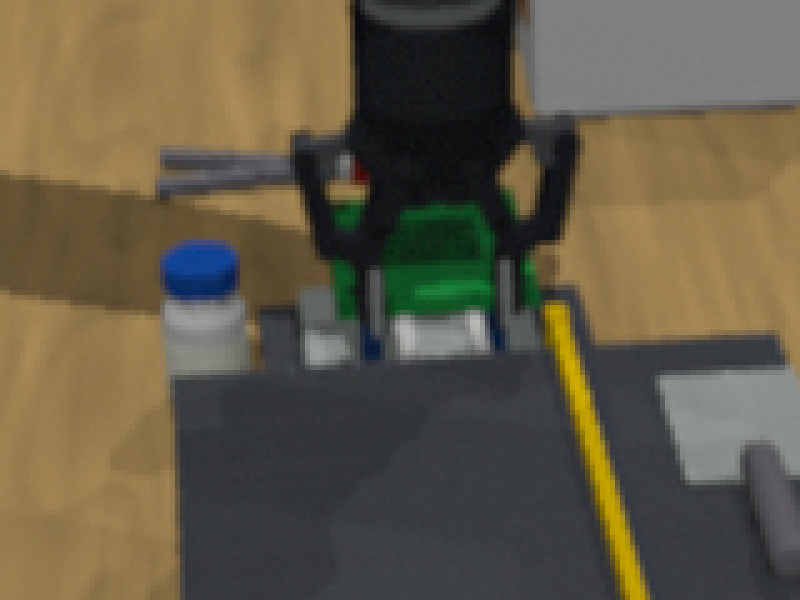

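Call:
{"name": "servo_tool", "arguments": {
  "increments": "0 0 0 0.1 0 0 5.4;0 0 0 0.2 0 0 5.4;0 0 0 0.3 0 0 5.4;0 0 0 0.4 0 0 5.4;0 0 0 0.5 0 0 5.4;0 0 0 0.6 0 0 5.4"
}}

```text
time: 20.17
eef_pos: [0.5946, 0.074, 0.1044]
tcp_rot: [0.696, 0.718, 0.0, 0.0]
contact_force: [-0.1, -0.4, 0.6]
opening: 0.635
```

```bash
python3 look.py 12
```

```text
t 20.17 deck mm [-4.2 39.2  9.4] psi-deck deg 90.12 F [-0.13 -0.35  0.65] op 0.635 q6 -0.08
```

View pics/side12z.png

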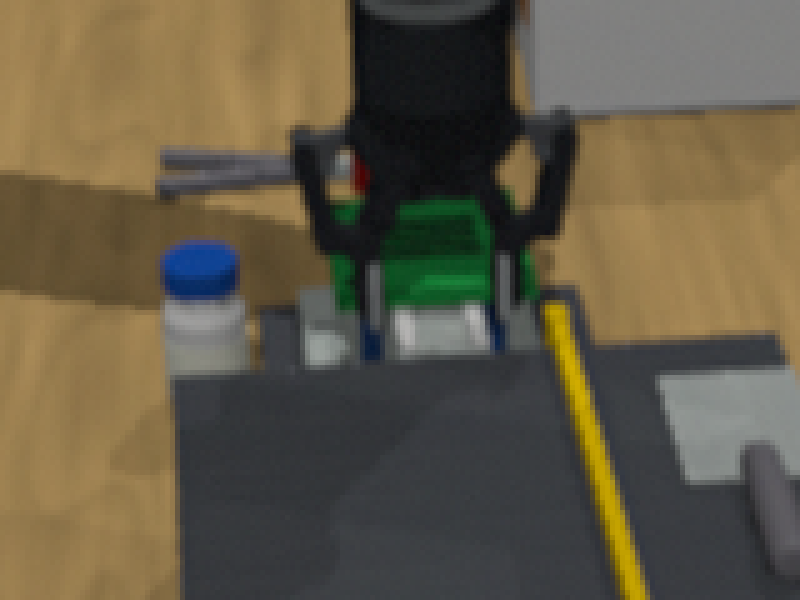

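Still level (runner tail at side-zoom rows 305–355, unchanged). I continue.

Call:
{"name": "servo_tool", "arguments": {
  "increments": "0 0 0 0.1 0 0 5.4;0 0 0 0.2 0 0 5.4;0 0 0 0.3 0 0 5.4;0 0 0 0.4 0 0 5.4;0 0 0 0.5 0 0 5.4;0 0 0 0.5 0 0 5.4"
}}

```text
time: 20.77
eef_pos: [0.5944, 0.0791, 0.1043]
tcp_rot: [0.696, 0.718, 0.0, -0.0]
contact_force: [-0.2, -0.5, -0.2]
opening: 0.633
```

```bash
python3 look.py 13
```

```text
t 20.77 deck mm [-4.3 44.3  9.3] psi-deck deg 90.13 F [-0.26 -0.45 -0.18] op 0.633 q6 -0.07
```

View pics/side13z.png

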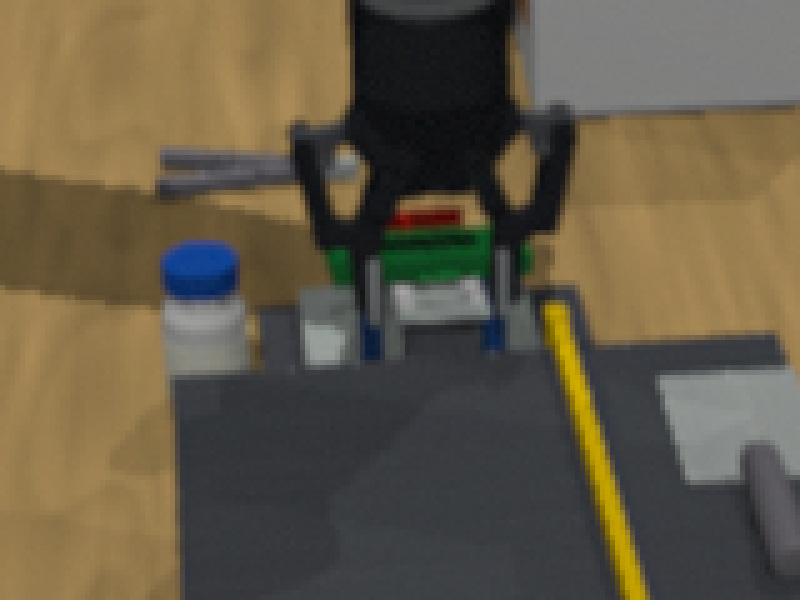

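View pics/top13z.png

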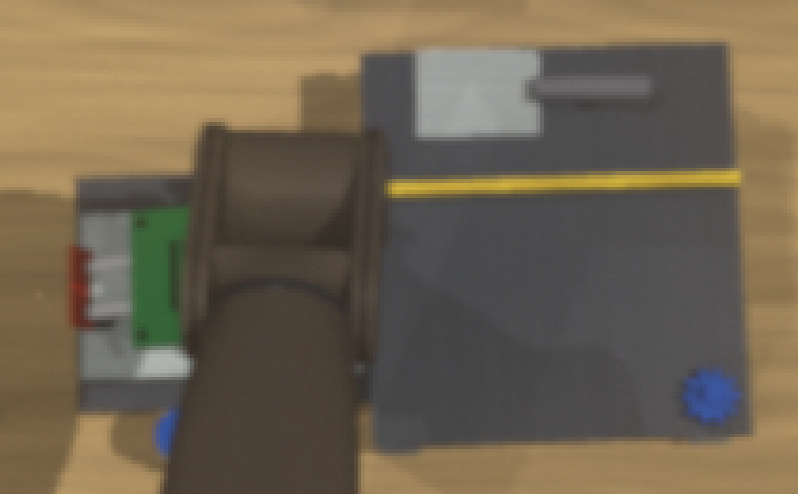

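The chute has tipped: in the side view the tail is up between the fingers and the print is tilted and starting to slide. I hold still while it slides.

Call:
{"name": "servo_tool", "arguments": {
  "increments": "0 0 0 0 0 0 5.4;0 0 0 0 0 0 5.4;0 0 0 0 0 0 5.4;0 0 0 0 0 0 5.4;0 0 0 0 0 0 5.4;0 0 0 0 0 0 5.4;0 0 0 0 0 0 5.4;0 0 0 0 0 0 5.4"
}}

```text
time: 21.53
eef_pos: [0.5944, 0.0789, 0.1043]
tcp_rot: [0.696, 0.718, -0.0, -0.0]
contact_force: [0.9, -0.2, 0.6]
opening: 0.632
```

```bash
python3 look.py 14
```

```text
t 21.53 deck mm [-4.3 44.   9.3] psi-deck deg 90.11 F [ 0.86 -0.23  0.64] op 0.632 q6 -0.07
```

View pics/side14z.png

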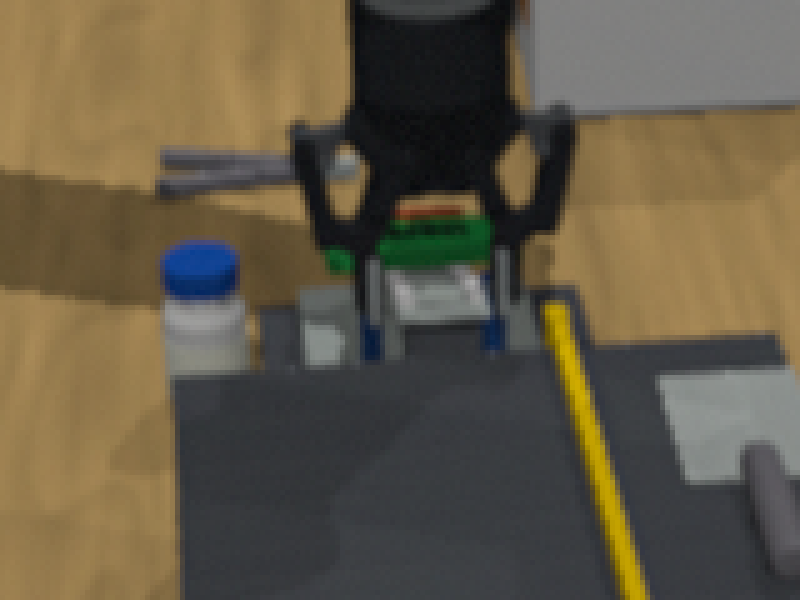

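View pics/top14z.png

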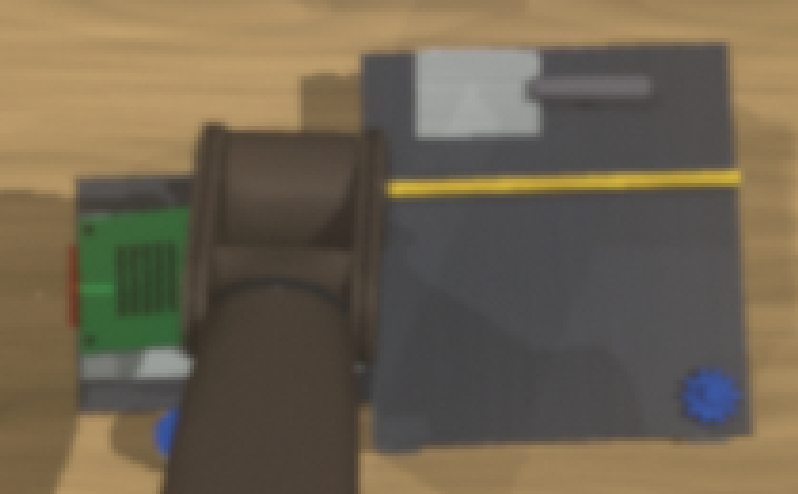

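The print is at the lip (top-zoom cols 78–188, lip at col 74). I lift straight up, keeping the fingers beside the tail, then move clear.

Call:
{"name": "servo_tool", "arguments": {
  "increments": "0 0 0 -0.2 0 -0.4 5.4;0 0 0 -0.3 0 -1 5.4;0 0 0 -0.3 0 -2 5.4;0 0 0 -0.3 0 -3.5 5.4;0 0 0 -0.3 0 -5 5.4;0 0 0 -0.3 0 -7 5.4;0 0 0 -0.3 0 -9 5.4;0 0 0 -2 0 -11 5.4;0 0 0 -4 0 -12.5 5.4;0 0 0 -7 0 -13.5 5.4"
}}

```text
time: 22.47
eef_pos: [0.5975, 0.0096, 0.2434]
tcp_rot: [0.695, 0.719, 0.002, 0.002]
contact_force: [-0.1, -0.2, 0.9]
opening: 0.631
```

Call:
{"name": "servo_tool", "arguments": {
  "increments": "0 0 0 -3 0 0 5.4;0 0 0 -6 0 0 5.4;0 0 0 -9 0 0 5.4;0 0 0 -12 0 0 5.4;0 0 0 -15 0 0 5.4;0 0 0 -18 0 0 5.4;0 0 0 -21 0 0 5.4;0 0 0 -23 0 0 5.4;0 0 0 -24 0 0 5.4;0 0 0 -24 0 0 5.4"
}}

```text
time: 23.3
eef_pos: [0.6043, -0.233, 0.2402]
tcp_rot: [0.697, 0.717, 0.0, 0.001]
contact_force: [-0.8, 0.3, 0.3]
opening: 0.632
```

```bash
python3 look.py 15; python3 - <<'E'
from g import *
p=np.load('/tmp/top15.npz')['p'];c=blob(mask(p,'green'),(215,420,170,300));print(cv2.minAreaRect(c))
for z in(.075,.09):
  r=rect('top',c,z); print(z,r, (w2d([r[0][0]/1000,r[0][1]/1000,z])*1000).round(1))
for n,r,k in(('top',(380,420,255,290),'blue'),('top',(245,275,270,300),'blue')):
  a=np.load('/tmp/top0.npz')['p']; print([blob(mask(q,k),r).mean(0).round(1) for q in(a,p)])
E
```

```text
t 23.3 deck mm [  -3.8 -268.   145.2] psi-deck deg 89.96 F [-0.79  0.29  0.33] op 0.632 q6 -0.55
((249.4188690185547, 242.63397216796875), (34.315406799316406, 34.054786682128906), 87.51044464111328)
0.075 ((592.3817138671875, 193.7373504638672), (95.44747924804688, 93.75308990478516), 3.8435521125793457) [ -2.9 158.9 -20. ]
0.09 ((589.51904296875, 191.98370361328125), (94.53694915771484, 92.8587417602539), 3.843549966812134) [ -5.8 157.2  -5. ]Traceback (most recent call last):
  File "<stdin>", line 6, in <module>
  File "m.py", line 13, in blob
    return max(cs,key=cv2.contourArea)[:,0,:]
           ~~~^^^^^^^^^^^^^^^^^^^^^^^^
ValueError: max() iterable argument is empty
```

View pics/side15z.png

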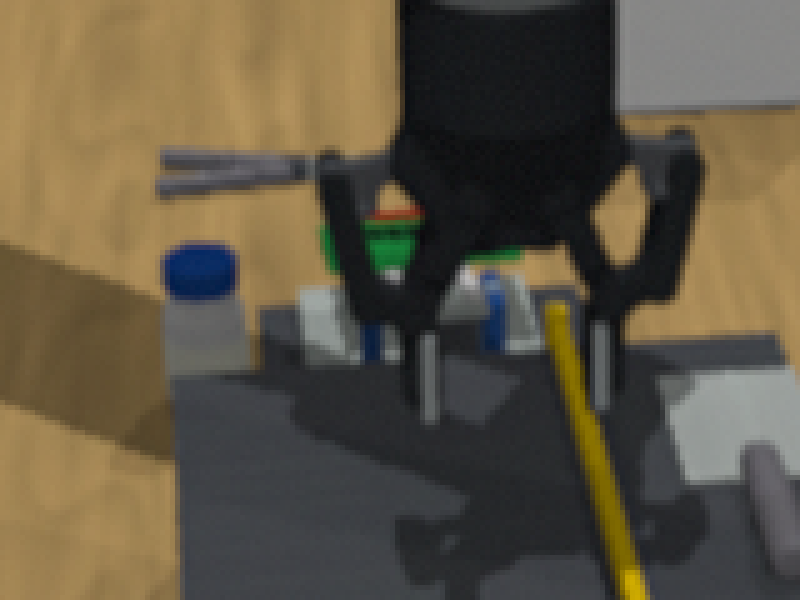

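View pics/top15z.png

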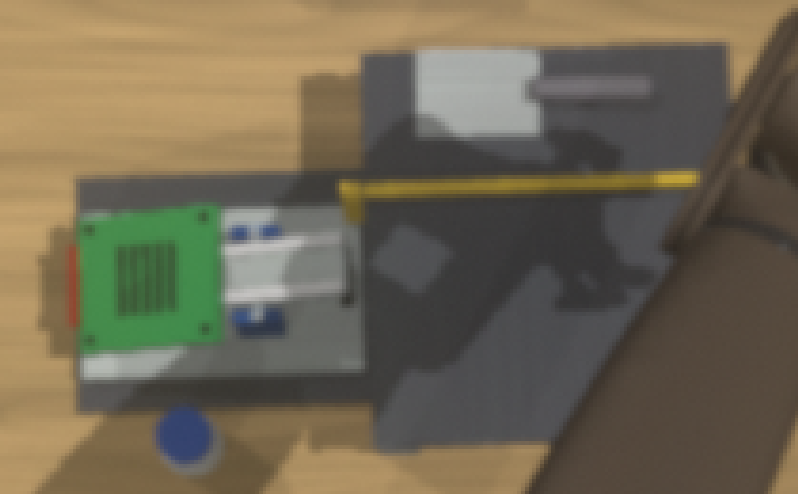

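The print sits tilted against the lip (front edge at top-zoom col 81, lip at col 74). I clear the arm from view for a final check.

Call:
{"name": "servo_tool", "arguments": {
  "increments": "0 0 0 -2 -1 -0.5 5.4;0 0 0 -5 -2 -1 5.4;0 0 0 -8 -3 -2 5.4;0 0 0 -11 -4 -3 5.4;0 0 0 -14 -5 -4 5.4;0 0 0 -17 -6 -5 5.4;0 0 0 -19 -7 -5 5.4;0 0 0 -20 -8 -5 5.4;0 0 0 -20 -8 -5 5.4;0 0 0 -20 -8 -5 5.4"
}}

```text
time: 24.23
eef_pos: [0.5308, -0.4319, 0.2887]
tcp_rot: [0.696, 0.718, 0.001, -0.001]
contact_force: [-0.6, 0.4, -0.4]
opening: 0.632
```

```bash
python3 look.py 16; python3 - <<'E'
from g import *
a=np.load('/tmp/top0.npz')['p'];b=np.load('/tmp/top16.npz')['p'];c=np.load('/tmp/top15.npz')['p']
for q in(c,b): print(cv2.minAreaRect(blob(mask(q,'green'),(215,420,170,300))))
d=np.load('/tmp/side16.npz')
p=d['p'];m=blob(mask(p,'green'),(240,380,170,300));print(cv2.minAreaRect(m))
# plane fit of print from top depth
t=np.load('/tmp/top16.npz');g=mask(t['p'],'green');k=np.zeros_like(g);k[170:300,215:300]=g[170:300,215:300];k=cv2.erode(k,np.ones((3,3)))
v,u=np.nonzero(k);z=t['d'][v,u];i=ctrl.camera_info('top');K=i['camera_matrix'];T=i['world_to_cam']
P=np.c_[(u-K[0,2])*z/K[0,0],(v-K[1,2])*z/K[1,1],z];P=(P-T[:3,3])@T[:3,:3];D=w2d(P)
A=np.linalg.lstsq(np.c_[D[:,:2],np.ones(len(D))],D[:,2],rcond=None)[0];print('plane',A)
c=blob(k,(215,300,170,300));E=[]
r=cv2.minAreaRect((D[:,:2]*1000).astype(np.float32));print('deck xy rect',r)
E
```

```text
t 24.23 deck mm [ -83.2 -464.6  193.7] psi-deck deg 90.13 F [-0.54  0.43 -0.44] op 0.632 q6 -0.86
((249.4188690185547, 242.63397216796875), (34.315406799316406, 34.054786682128906), 87.51044464111328)
((249.5, 242.5), (35.0, 33.0), 90.0)
((324.6076965332031, 207.36154174804688), (9.302604675292969, 16.496618270874023), 82.87498474121094)
plane [-1.4906958  -1.11995855  0.15388812]
deck xy rect ((-143.1770477294922, 104.87133026123047), (395.89691162109375, 103.12937927246094), 21.568708419799805)
```

View pics/side16z.png

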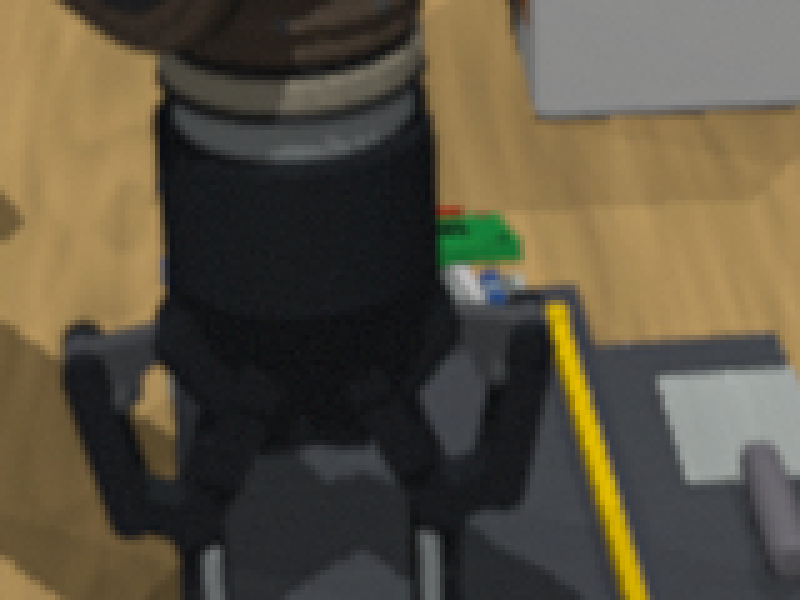

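View pics/top16.png

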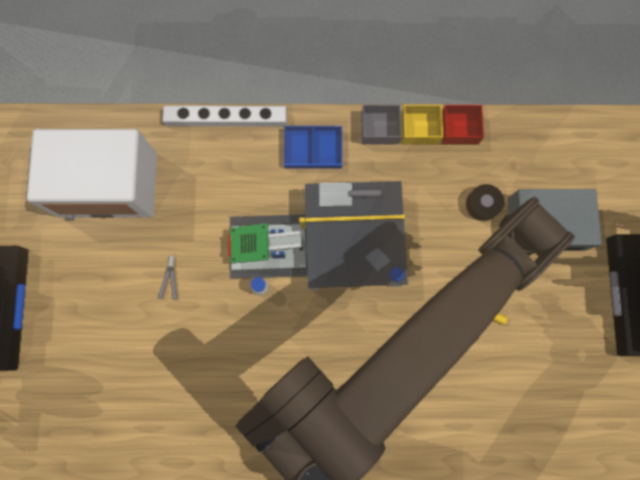

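```bash
python3 - <<'E'
from g import *
t=np.load('/tmp/top16.npz');g=mask(t['p'],'green');k=np.zeros_like(g);k[170:300,215:300]=g[170:300,215:300]
k=cv2.morphologyEx(k,cv2.MORPH_CLOSE,np.ones((5,5)));ke=cv2.erode(k,np.ones((3,3)))
i=ctrl.camera_info('top');K=i['camera_matrix'];T=i['world_to_cam']
v,u=np.nonzero(ke);z=t['d'][v,u];ok=z>.5;print(len(z),ok.sum());u,v,z=u[ok],v[ok],z[ok]
P=np.c_[(u-K[0,2])*z/K[0,0],(v-K[1,2])*z/K[1,1],z];D=w2d((P-T[:3,3])@T[:3,:3])
ok=np.ones(len(D),bool)
for _ in range(5):
    A=np.linalg.lstsq(np.c_[D[ok,:2],np.ones(ok.sum())],D[ok,2],rcond=None)[0]
    e=D[:,2]-D[:,:2]@A[:2]-A[2]; ok=abs(e)<max(.004,2*np.median(abs(e)))
print('slopes',A.round(3),ok.sum(),'rms mm',e[ok].std()*1000)
# contour onto that plane
n=np.array([-A[0],-A[1],1]);c=blob(k,(215,300,170,300))
a=w2d(cast('top',c,0));b=w2d(cast('top',c,.3));s=(A[2]-a@n)/((b-a)@n);Q=a+(b-a)*s[:,None]
Q[:,1]*=np.sqrt(1+A[1]**2)
print(cv2.minAreaRect((Q[:,:2]*1000).astype(np.float32)))
E
```

```text
548 546
slopes [ 0.    -0.361  0.043] 450 rms mm 2.200256104861342
((-4.212348937988281, 168.54844665527344), (100.43648529052734, 93.26793670654297), 89.63813781738281)
```

The print's slope is 0.361, which matches a fully tipped chute. It is centred (x −4.2 mm against a centreline of about −4 mm), square within 0.4°, and at rest. Handing in.

```bash
python3 -c "
from plant import ctrl
print(ctrl.sign_off())"
```

```text
the job is handed in; nothing more can be done
None
```

The print is resting against the red end lip on the tipped chute, and the job was handed in at about 24 s of the 62 s allowed. I squared it against the fence with the two fingertips (about 6 N at most). I then pushed it from behind along the fence onto the chute, with the fingers either side of the tail. The chute tipped under the print's weight, with about 1 N on the tool in the readings after each step.

**Last checks:**
- **Tilt:** the print's slope is about 0.35 rad, so the chute is fully tipped.
- **Alignment:** the print's centre is at x −4.2 mm, against a chute centreline of about −4 mm. It is square within about 0.4°, and its front edge is against the lip.
- **At rest:** the print stayed within about a pixel of the same place between the last two top pictures.
- **Bystanders:** those visible look unmoved by eye in the last top picture. I did not measure this, because the one scripted comparison, for the gear and glue, failed when the arm hid the gear. The screwdriver was partly hidden.
- **Failed or limited checks:** the arm partly hid the last side view. The first plane fit of the print was spoiled by bad depth readings, and the values above are from a second fit that rejected them.

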